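Clamp a stained sample board in the clamshell jig

TASK

Lay the amber-stained sample board in the bed of the clamshell jig, swing the lid down on it, then push the red-handled pin fully home through the hole in the lid into the hole in the base. The bed is sprung and pushes the lid up, so press down and finish while still holding the jig pressed fully shut with the pin home: do not let go at the end. Leave the other boards, the bottles and the wax where they are.

Things in the scene. Friction and masses are not known exactly. Their poses are not given: they have to be found in the camera images.
- jig: Clamshell jig fixed to the table: wooden base 123 x 124 x 16 mm, sprung cork bed amid brown ledges (tops 31 mm up), hinges on one side, facing them an aluminium boss with a hole (44 x 44 x 32 mm high). Origin on the table under the bed's middle; x runs from the hinge side (axis at -75 mm) to the boss (centre +60 mm), z up. The ledges leave the middle 60 mm of the bed's long sides open for fingers.
- jig_seat (a point): Middle of the cork bed's top, unloaded, 24 mm above the table; axes as the jig's. A board lies there between the ledges (52 x 102 mm inside, so 4 and 6 mm to spare a side), its 90 mm length along y, its 44 mm width along x. The bed is sprung (4.5 N per mm, 6 mm travel): a board on it stands 4 mm too high for the shut lid, which must press it down.
- jig_hinge (a point): Middle of the lid's hinge axis, 34 mm above the table; the axis runs along its y; axes as the jig's. The 12 mm thick lid is a blue plate 110 mm wide (along y) from 10 to 113 mm off this axis, then an aluminium tab 44 mm wide from 113 to 157 mm, with the pin hole.
- lid (a joint): Angle of the blue lid (rad): 0 fully shut (level, underside 34 mm and top 46 mm above the table), growing as it opens, stop at 1.9; it starts leaning back at 1.65 to 1.85. Hinge friction (0.15 N m) holds it wherever it is left, but lowered on a board it is kept about 0.05 rad (7 mm at the tab) open by the sprung bed unless some 10 N press on the tab.
- lid_hole (a point): Middle of the mouth of the lid's 15 mm hole on the lid's outer face (the upper face when shut), 135 mm off the hinge axis; moves with the lid; x away from the hinge, z out of that face.
- jig_socket (a point): Middle of the mouth of the 15 mm hole in the base's aluminium boss, 32 mm above the table; the hole is vertical and goes right through to the table. The lid's hole stands over it when the lid is down.
- board_amber: The board to clamp: amber-orange stained wooden sample board 44 (x) x 90 (y) x 14 mm (z), lying flat on the table among two others of the same size. Origin in the middle of its underside.
- board_dark: Sample board of the same size (44 x 90 x 14 mm), dark brown; not to be used. Origin in the middle of its underside.
- board_pale: Sample board of the same size (44 x 90 x 14 mm), pale, bare wood; not to be used. Origin in the middle of its underside.
- pin: Locking pin: steel shaft 12 mm thick and 40 mm long with a chamfered tip, a steel collar (30 mm across, 5 mm thick) above it, and on top a red square grip 20 x 20 mm, 34 mm high. Stands upright in the wooden pin block. Origin at the shaft's tip, z up to the grip; the collar's underside is at z = 40 mm, the grip from 45 to 79 mm.
- pin_grip (a point): Point in the red grip of the pin, on its axis, 64 mm above the shaft's tip (19 mm above the collar's top); x and y square to the grip's faces. In the block it is 74 mm above the table.
- pin_block: Fixed wooden block, 64 x 64 x 50 mm high, with a vertical 15 mm hole in which the pin is parked, its collar resting on the block's top. Origin in the middle of its underside.
- bottle_amber: Stain bottle, amber, white cap, 42 mm across, 85 mm high; to be left alone. Origin in the middle of its underside.
- bottle_green: Stain bottle, dark green, white cap, 42 mm across, 85 mm high; to be left alone. Origin in the middle of its underside.
- bottle_red: Stain bottle, dark red, white cap, 42 mm across, 85 mm high; to be left alone. Origin in the middle of its underside.
- bottle_grey: Stain bottle, grey, white cap, 42 mm across, 85 mm high; to be left alone. Origin in the middle of its underside.
- wax: Cream-coloured cake of wax, 70 x 45 x 30 mm; to be left alone. Origin in the middle of its underside.
There are look-alikes about, which are no part of the job. Of the things that look like the jig, the largest one is meant.

How it is judged:
By the outcome, as a careful person would: the job done as asked, in the order asked, and still so for the second after the job is handed in, while the arm keeps its last pose, push and grip.
It also fails if it takes over 69 s, if anything falls off the work surface, if the arm or the gripper's body presses on something with over 40 N, if the wrist force passes 120 N, or if a joint passes its speed limit or range.

ROBOT

A 6-joint arm with a two-finger parallel gripper is mounted at the origin on the work surface. World frame = base frame: x ahead of the robot, y to its left, z up, the work surface at z = 0. Lengths are in m, angles in rad, forces in N, time in s.
With the tool pointing down it reaches from about 0.375 to 0.925 m from the base axis. Payload 5.7 kg.
Tool frame: the origin (TCP) lies midway between the tips of the shut fingers; the grasp point (between the pads) lies ctrl.tcp_to_grasp behind it (ctrl.tcp_to_grasp is the distance from the TCP to the grasp point, in m); z points along the fingers, y is the line along which they close (so a half turn about z gives the same grasp; the last joint's range is limited). The gripper opens to 88 mm and grips with 3 to 60 N. Pads are 20 mm wide; open, the fingers measure 115 mm over their backs; the gripper's body (75 mm by 178 mm) begins 61 mm behind the grasp point.
Start: joints at [1.059, 0.359, 1.51, -0, 1.272, -0.115], TCP at [0.232, 0.553, 0.223] pointing down, gripper open.
Joint ranges: [-2.97, 2.97], [-1.01, 2.36], [0.21, 2.38], [-0.96, 4.11], [0.2, 2.71], [-2.98, 2.98]. Speed limits (rad/s): [2.39, 2.39, 3.14, 3.14, 3.14, 3.14].

INTERFACE

Orientations are given as a rotation vector (axis times angle).
In Python, from cell import telemetry, camera, workorder, ctrl gives the robot as it stands.
- The arm moves only by the tool send_rows, never from a script. Its argument "deltas" is a list of rows, each a list of 3 entries, a list of its own where there are three numbers: the opening, from 0 (shut) to 1 (fully open), then the shift along the tool's x, y, z in m, then the turn about the tool's z in degrees. A call has 1 to 5 rows; each row shifts and turns the commanded pose from where the row before left it, along the tool's axes as they then stand; what a row does not reach is not made up. A row lasts 1/8 s, in which the tool goes at most 62.5 mm and 10.7 degrees, less where a joint would pass 70% of its speed; a pose out of reach is approached as far as the arm can. A call is refused whole if a number of a shift passes 0.0625 or a number of a turn 10.7, either way. A call with a gripper value outside its range is refused whole. The fingers move at their own pace and stop on an object; the grip force is fixed at half the most. Time passes only in rows, so rows that do not move let the fingers close. It gives the time, the measured TCP pose, the force, the opening and the grip force at its end, in the units of the state.
- telemetry.get_obs(): the state, without advancing time (a new reading comes with each control period).
- camera(name): name is "scene" or "top" or "wrist"; returns a dict with "color" (384x512x3 uint8, blue, green, red), "intrinsics" (3x3 intrinsics, pixels), "pose" (4x4, takes a point from camera to world coordinates); the wrist camera has in their place "hand_eye" (4x4, takes a point from camera to tool coordinates, whose origin is the TCP and whose axes are the flange's). Camera axes: x right, y down, z forward; pixel columns grow to the right and rows downward; lengths in m; the calibration is good to about 2 mm. A picture is of the moment at which its call begins: read the wrist's pose just before it. There is no depth.
- workorder.close_job(): hands the job in; it is judged then, once.
The state is a dict: "t": time; "qpos": joint angles; "joint_vel": joint speeds; "joint_torque": joint torques, N m; "ee_pos": TCP position; "eef_rot": TCP orientation; "force": force on the tool from outside, world axes, zero at the start; "wrist_torque": the same for the moment, N m; "opening": finger opening in m; "grasp_force": force on a finger pad.
Only numpy, scipy, OpenCV 4.12 (cv2) and the standard library are available. Lean on these libraries where they do the work, as an engineer would, in place of code of your own. Each camera call takes 0.05 s, during which the arm holds its last target. There are 200 camera calls.

## Working session

There is one attempt and no reset: what is moved stays moved. The work goes in short steps, Python scripts to look and compute and a tool call to move; the robot and the scene stay as the last step left them, time stands still between calls to the robot, and variables do not carry over. Pictures are saved under pics/ and viewed, at most 10 in all, crops included, and the job is handed in when it is done.

Besides the shell and the picture viewer there is one more tool, called after "Call:" as name(argument=value, ...) on one line, values as JSON. send_rows: Moves the arm, as the interface text tells. Its arguments: {"type":"object","properties":{"deltas":{"type":"array"}},"required":["deltas"]}

```bash
ls; mkdir -p pics; python3 - <<'E'
from cell import telemetry,camera,ctrl
import cv2,numpy as np
o=telemetry.get_obs();print({k:np.round(v,3).tolist() for k,v in o.items()},ctrl.tcp_to_grasp)
a=[camera(n) for n in("scene","top")]
for n,c in zip(("scene","top"),a):
    cv2.imwrite(f"pics/{n}0.png",c["color"]);print(n,c["intrinsics"].tolist(),np.round(c["pose"],4).tolist())
cv2.imwrite("pics/top0b.png",cv2.resize(a[1]["color"],(800,600),interpolation=cv2.INTER_CUBIC))
cv2.imwrite("pics/scene0b.png",cv2.resize(a[0]["color"],(800,600),interpolation=cv2.INTER_CUBIC))
E
```

```text
pics
{'t': 0.0, 'qpos': [1.059, 0.36, 1.511, -0.0, 1.273, -0.115], 'joint_vel': [0.002, 0.001, -0.0, 0.001, 0.0, -0.0], 'joint_torque': [0.003, -51.537, -27.074, 0.068, 0.035, -0.0], 'ee_pos': [0.232, 0.553, 0.222], 'eef_rot': [-0.619, -3.079, 0.003], 'force': [-0.893, 0.931, 0.099], 'wrist_torque': [0.026, 0.014, 0.009], 'grasp_force': 0.0, 'opening': 0.088} 0.0187
scene [[351.24106769279916, 0.0, 255.1419446972721], [0.0, 351.24106769279916, 188.4424641283115], [0.0, 0.0, 1.0]] [[-0.8773, 0.3469, -0.3316, 0.856], [0.4797, 0.6531, -0.5859, 0.5923], [0.0133, -0.6731, -0.7394, 0.7882], [0.0, 0.0, 0.0, 1.0]]
top [[395.7592956734851, 0.0, 256.9552823859682], [0.0, 395.7592956734851, 188.79442886446247], [0.0, 0.0, 1.0]] [[-0.0251, -0.9875, 0.1556, 0.337], [-0.9996, 0.0262, 0.0052, -0.0123], [-0.0092, -0.1555, -0.9878, 1.2692], [0.0, 0.0, 0.0, 1.0]]
```

View pics/top0b.png

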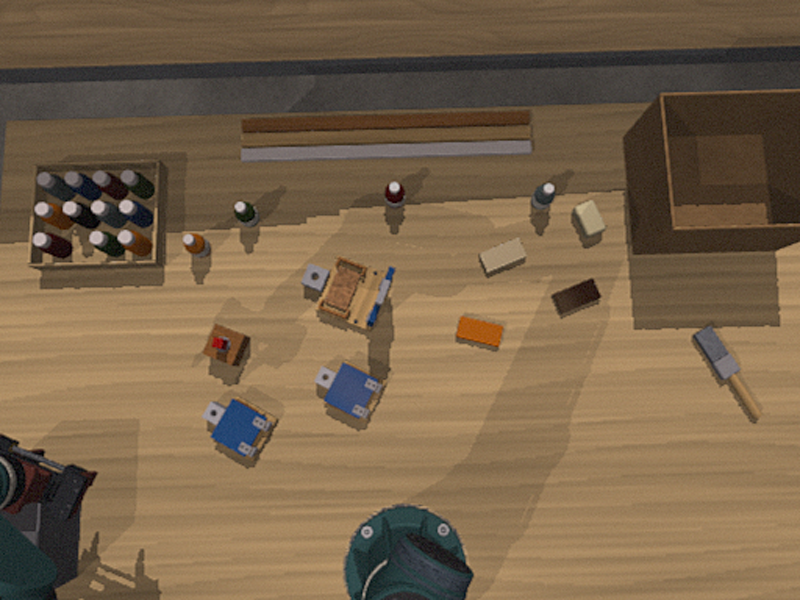

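View pics/scene0b.png

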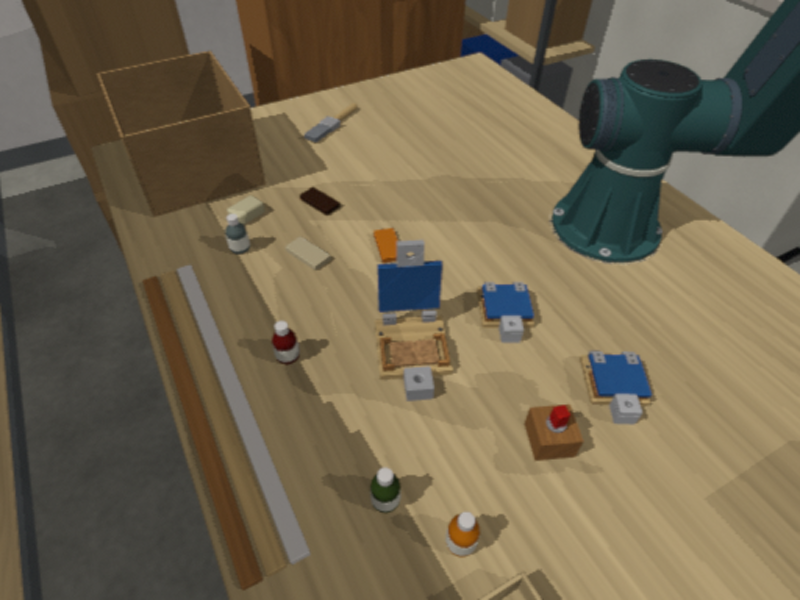

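The top view shows three jig-like things: the open one at (350,292) and two shut ones at (350,390) and (240,425). The open one is meant, being the largest with an empty cork bed and its lid leaning back. Its boss is at (316,275). The amber board is at (480,331), with dark at (576,297) and pale at (502,256). The pin is at (222,343). Next I'll measure these and confirm them in a crop.

```bash
cat > h.py <<'E'
import cv2,numpy as np
from cell import telemetry,camera,ctrl
from scipy.spatial.transform import Rotation as R
def campose(name,c,o=None):
    if name!="wrist": return c["pose"]
    T=np.eye(4);T[:3,:3]=R.from_rotvec(o["eef_rot"]).as_matrix();T[:3,3]=o["ee_pos"];return T@c["hand_eye"]
def rays(K,T,p):
    p=np.atleast_2d(np.asarray(p,float));d=np.c_[p,np.ones(len(p))]@np.linalg.inv(K).T@T[:3,:3].T
    return T[:3,3],d
def cast(K,T,p,z):
    o,d=rays(K,T,p);return o+d*((z-o[2])/d[:,2])[:,None]
def proj(K,T,P):
    q=(np.atleast_2d(P)-T[:3,3])@T[:3,:3]@K.T;return q[:,:2]/q[:,2:]
def blobs(m,amin=20):
    cs,_=cv2.findContours(m.astype(np.uint8),cv2.RETR_EXTERNAL,cv2.CHAIN_APPROX_NONE)
    return sorted([c[:,0,:] for c in cs if cv2.contourArea(c)>amin],key=lambda c:-cv2.contourArea(c.reshape(-1,1,2)))
def rect(K,T,c,z):
    P=cast(K,T,c,z)[:,:2];(x,y),(w,h),a=cv2.minAreaRect((P*1000).astype(np.float32))
    if w<h:w,h,a=h,w,a+90
    return np.round([x,y,w,h,(a+90)%180-90],1)  # mm, long side dir deg
E
python3 - <<'E'
from h import *
for n in("top","scene"):
    c=camera(n);K,T,im=c["intrinsics"],c["pose"],c["color"];H=cv2.cvtColor(im,cv2.COLOR_BGR2HSV);h,s,v=cv2.split(H)
    print(n)
    for k,m,z in(("orange",(h>8)&(h<16)&(s>215)&(v>150),.014),("red",((h<6)|(h>174))&(s>200)&(v>120),.079),("blue",(h>100)&(h<118)&(s>140)&(v>60),.05),("grey",(s<40)&(v>120),.032)):
        for b in blobs(m)[:9]: print(k,b.mean(0).round(1),len(b),rect(K,T,b,z))
    if n=="top": cv2.imwrite("pics/crop1.png",cv2.resize(im[155:300,125:335],(800,552),interpolation=cv2.INTER_CUBIC))
E
```

```text
top
orange [306.8 211.8] 75 [ 456.9 -161.6   85.    39.4   75.2]
red [138.6 218.9] 18 [442.3 352.5  16.7  16.4 -15.3]
blue [153.2 273.5] 108 [279.4 316.9  81.6  76.1 -29.9]
grey [247.6  96. ] 423 [842.5  19.9 604.7  25.1 -89.9]
grey [201.4 176.6] 46 [575.9 170.5  43.5  42.4 -23.5]
grey [465.2 233.8] 38 [ 373.9 -645.4   36.    35.4   28.8]
grey [136.3 264.2] 35 [307.  371.4  34.8  33.2 -31.9]
grey [208.1 241.3] 35 [371.1 150.3  34.9  32.6 -30.5]
grey [ 79.5 151. ] 22 [670.5 563.5  26.6  24.6  44.9]
grey [ 24.8 152.7] 23 [669.1 739.9  27.2  25.9   3.7]
grey [ 26.2 133.3] 23 [735.4 741.   27.7  26.1   3.7]
grey [ 61.3 151.5] 24 [668.9 623.3  26.5  26.5  -1.6]
scene
orange [246.6 155.3] 64 [ 461.5 -159.2   82.4   35.5   73.2]
red [358.3 263.4] 28 [440.8 345.3  23.7  18.4  -7.7]
blue [261.8 182.7] 130 [494.2  -3.1 118.  114.2  62.7]
blue [395.  239.9] 118 [294.2 327.   80.6  78.1 -30.4]
blue [323.8 192.9] 95 [360.6 113.4  78.8  76.1 -27.2]
blue [311.2  30.7] 76 [-193.4 -768.3  176.7  140.3  -89.6]
grey [430.  23.] 269 [-878.8 -569.4  806.1  513.1   40.7]
grey [474.5 116.3] 229 [-401.6   11.1  511.1  276.2   18.9]
grey [154.9 264.5] 388 [850.1  34.6 603.7  25.2  90. ]
grey [10.7 32.4] 183 [ 1054.5 -1526.    768.1   106.5    87.2]
grey [144.4  37.3] 131 [  509.6 -1083.4   403.5    95.6   -84.1]
grey [267.3 242. ] 57 [577.1 170.6  45.6  42.5 -28.1]
grey [401.8 258.2] 49 [307.5 368.5  36.5  34.1 -28.2]
grey [29.7 78.9] 79 [1033.4 -963.   172.2   51.5  -83.5]
grey [327.3 206.8] 39 [371.8 147.1  36.3  32.5 -28.1]
```

View pics/crop1.png

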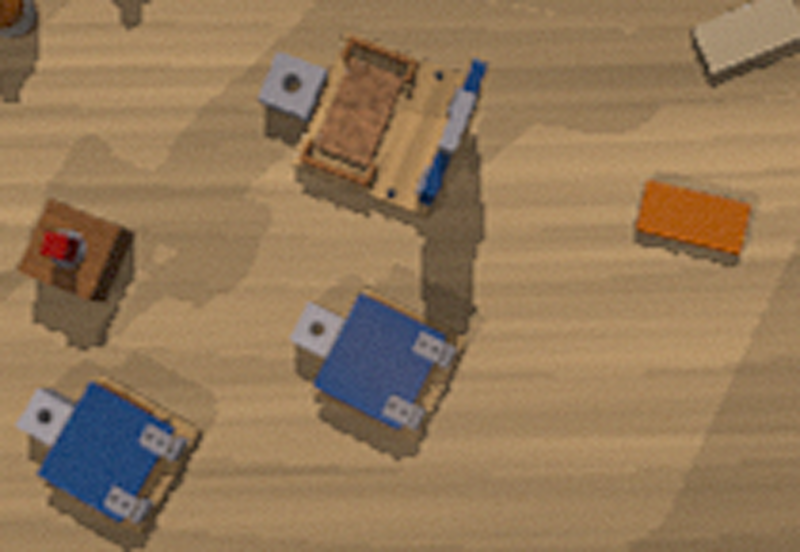

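The crop confirms it: the large open jig has its boss hole at crop (291,83), cork at (358,110) and the lid edge at (455,130). The amber board is at (694,216) and the pin at (62,246). Next I'll get the jig axes and the lid angle.

```bash
python3 - <<'E'
from h import *
out={}
for n in("top","scene"):
    c=camera(n);K,T,im=c["intrinsics"],c["pose"],c["color"];h,s,v=cv2.split(cv2.cvtColor(im,cv2.COLOR_BGR2HSV))
    g=(s<40)&(v>120)
    for b in blobs(g):
        P=cast(K,T,b.mean(0),.032)[0]
        if np.hypot(*(P[:2]-[.5765,.1705]))<.02:
            m=np.zeros_like(h);cv2.fillPoly(m,[cv2.convexHull(b.reshape(-1,1,2))],1)
            hole=(cv2.erode(m,np.ones((5,5)))>0)&(v<110); yx=np.argwhere(hole);print(n,"boss rect",rect(K,T,b,.032),"hole",len(yx),(cast(K,T,yx.mean(0)[::-1],.032)*1e3).round(1) if len(yx) else None)
    # cork
    x0,y0=proj(K,T,[.52,.145,.024])[0];print(n,"near",x0,y0,[im[int(y0)+d,int(x0)].tolist() for d in(-3,0,3)], cv2.cvtColor(im,cv2.COLOR_BGR2HSV)[int(y0),int(x0)])
    out[n]=(K,T,im)
K,T,im=out["scene"]
cv2.imwrite("pics/jig2.png",cv2.resize(im[140:265,215:315],(480,600),interpolation=cv2.INTER_CUBIC))
E
```

```text
top boss rect [576.1 170.8  43.4  42.4 -23.5] hole 21 [[577.3 171.5  32. ]]
top near 209.70214425855258 194.1259397284802 [[67, 97, 133], [42, 59, 81], [58, 101, 144]] [ 13 123  81]
scene boss rect [577.1 170.6  45.6  42.5 -28.1] hole 15 [[580.7 170.1  32. ]]
scene near 281.360250852966 227.98066474378416 [[70, 107, 129], [72, 107, 130], [52, 87, 120]] [ 18 114 130]
```

View pics/jig2.png

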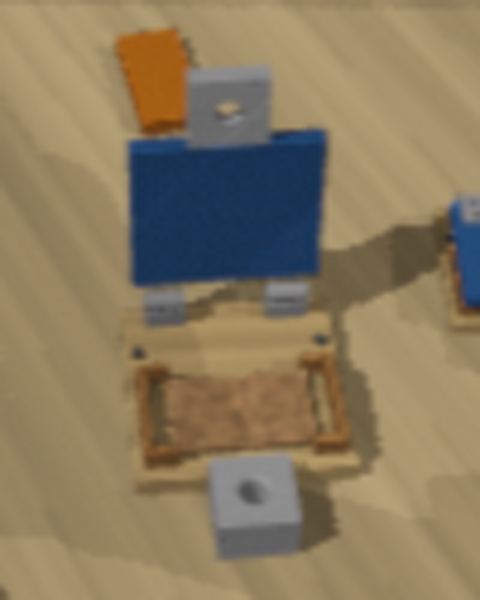

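The scene crop shows the inner lid face. The tab hole is at crop (229,110), the blue top corners at (130,142) and (326,131), and the ledge corners near (137,370), (337,355), (350,445) and (147,463). I'll cast these.

```bash
python3 - <<'E'
from h import *
ct=camera("top");cs=camera("scene")
t=np.array([(348,38),(417,62),(375,183),(302,158)])*np.array([210/800,145/552])+[125,155]
s=np.array([(137,370),(337,355),(350,445),(147,463)])/4.8+[215,140]
for n,c,p in(("top",ct,t),("scene",cs,s)):
    P=cast(c["intrinsics"],c["pose"],p,.031)[:,:2]*1e3
    print(n,P.round(1).tolist(),"centre",P.mean(0).round(1)); print([(round(np.hypot(*d),1),round(np.degrees(np.arctan2(d[1],d[0])),1)) for d in np.roll(P,-1,0)-P])
    d=[576.8,170.9]-P.mean(0);print("to socket",np.hypot(*d),np.degrees(np.arctan2(d[1],d[0])))
    for a in(62,64):
        a=np.radians(a);X=np.array([np.cos(a),np.sin(a),0]);Y=np.array([-X[1],X[0],0]);S=np.array([.5768,.1709,0])-.06*X
        H=S-.075*X+[0,0,.034]
        if n=="scene":
            for k,px,y in(("hole",(229,110),0),("tabL",(189,70),.022),("tabR",(270,67),-.022),("bL",(130,142),.055),("bR",(326,131),-.055)):
              for yy in (y,-y)[:1 if y==0 else 2]:
                o,d=rays(c["intrinsics"],c["pose"],np.array(px)/4.8+[215,140]);q=o+d[0]*(((H+yy*Y-o)@Y)/(d[0]@Y))-H
                print(k,yy,"r",round(np.hypot(q@X,q[2])*1e3,1),"ang",round(np.arctan2(q[2],q@X),3))
E
```

```text
top [[612.7, 122.2], [590.5, 64.6], [489.3, 101.0], [511.8, 161.3]] centre [551.1 112.3]
[(np.float64(61.8), np.float64(-111.0)), (np.float64(107.5), np.float64(160.2)), (np.float64(64.4), np.float64(69.6)), (np.float64(108.2), np.float64(-21.2))]
to socket 64.02225141238354 66.31963440932377
scene [[594.7, 69.7], [489.1, 113.9], [515.9, 170.2], [619.0, 128.4]] centre [554.7 120.5]
[(np.float64(114.4), np.float64(157.3)), (np.float64(62.4), np.float64(64.6)), (np.float64(111.3), np.float64(-22.1)), (np.float64(63.5), np.float64(-112.5))]
to socket 55.01325216759552 66.26474155426496
hole 0 r 283.5 ang -2.77
tabL 0.022 r 3609.1 ang -2.441
tabL -0.022 r 763.9 ang -2.577
tabR -0.022 r 572.6 ang 0.967
tabR 0.022 r 191.2 ang 3.113
bL 0.055 r 6315.8 ang 0.793
bL -0.055 r 666.2 ang 0.912
bR -0.055 r 1052.8 ang 0.863
bR 0.055 r 130.1 ang 3.094
hole 0 r 116.9 ang 2.738
tabL 0.022 r 1166.0 ang -2.517
tabL -0.022 r 160.7 ang 2.926
tabR -0.022 r 500.3 ang 1.003
tabR 0.022 r 132.1 ang 2.383
bL 0.055 r 21467.2 ang -2.367
bL -0.055 r 1101.6 ang -2.445
bR -0.055 r 895.0 ang 0.88
bR 0.055 r 94.6 ang 2.468
```

```bash
python3 - <<'E'
from h import *
from scipy.optimize import brentq
c=camera("scene");K,T=c["intrinsics"],c["pose"]
for deg in(66.5,68):
    a=np.radians(deg);X=np.array([np.cos(a),np.sin(a),0]);Y=np.array([-X[1],X[0],0]);S=np.array([.577,.171,0])-.06*X;H=S-.075*X+[0,0,.034]
    for k,px,r,y in(("hole",(229,110),.135,0),("tab",(229.5,68.5),.157,0),("blue",(228,136),.113,0),("low",(226,280),.01,0)):
        v=px[1]/4.8+140
        P=lambda th:H+y*Y+r*(np.cos(th)*X+np.sin(th)*[0,0,1])
        try: th=brentq(lambda th:proj(K,T,P(th))[0,1]-v,1.2,2.4)
        except Exception as e: print(k,e);continue
        print(deg,k,round(th,3),proj(K,T,P(th))[0].round(1),"seen u",px[0]/4.8+215)
ct=camera("top")
h,s,v=cv2.split(cv2.cvtColor(ct["color"],cv2.COLOR_BGR2HSV));m=(h>100)&(h<118)&(s>140)&(v>60)
for b in blobs(m,5): print(b.mean(0),len(b),b.min(0),b.max(0))
for th in(1.65,1.75,1.85): print(th,[proj(ct["intrinsics"],ct["pose"],H+y*Y+r*(np.cos(th)*X+np.sin(th)*np.array([0,0,1])))[0].round(1).tolist() for r,y in((.157,.022),(.157,-.022),(.113,.055),(.113,-.055))])
E
```

```text
hole can't multiply sequence by non-int of type 'numpy.float64'
tab can't multiply sequence by non-int of type 'numpy.float64'
blue can't multiply sequence by non-int of type 'numpy.float64'
low can't multiply sequence by non-int of type 'numpy.float64'
hole can't multiply sequence by non-int of type 'numpy.float64'
tab can't multiply sequence by non-int of type 'numpy.float64'
blue can't multiply sequence by non-int of type 'numpy.float64'
low can't multiply sequence by non-int of type 'numpy.float64'
[153.2037037  273.83333333] 108 [136 256] [169 291]
[238.82608696 200.73913043] 23 [236 195] [241 206]
[215.21428571 258.23809524] 42 [208 251] [224 264]
[249.1875 175.    ] 16 [247 172] [251 178]
1.65 [[239.2, 191.3], [244.9, 176.6], [234.7, 203.8], [248.4, 168.5]]
1.75 [[244.5, 193.3], [250.1, 178.6], [238.4, 205.3], [252.0, 169.9]]
1.85 [[249.7, 195.4], [255.3, 180.7], [242.1, 206.7], [255.6, 171.4]]
```

```bash
python3 - <<'E'
from h import *
from scipy.optimize import brentq
c=camera("scene");K,T=c["intrinsics"],c["pose"];Z=np.array([0,0,1.])
for deg in(66.5,68):
    a=np.radians(deg);X=np.array([np.cos(a),np.sin(a),0]);Y=np.array([-X[1],X[0],0]);S=np.array([.577,.171,0])-.06*X;H=S-.075*X+[0,0,.034]
    for k,px,r in(("hole",(229,110),.135),("tab",(229.5,68.5),.157),("blue",(228,136),.113)):
        v=px[1]/4.8+140
        P=lambda th:H+r*(np.cos(th)*X+np.sin(th)*Z)
        f=lambda th:proj(K,T,P(th))[0,1]-v
        try: th=brentq(f,1.3,2.1);print(deg,k,round(th,3),proj(K,T,P(th))[0].round(1),"seen u",px[0]/4.8+215)
        except ValueError: print(k,[f(x).round(1) for x in(1.5,1.65,1.75,1.85)])
E
```

```text
66.5 hole 1.683 [263.3 162.9] seen u 262.7083333333333
66.5 tab 1.73 [263.2 154.3] seen u 262.8125
66.5 blue 1.735 [262.9 168.3] seen u 262.5
68 hole 1.686 [261.8 162.9] seen u 262.7083333333333
68 tab 1.733 [261.5 154.3] seen u 262.8125
68 blue 1.739 [261.4 168.3] seen u 262.5
```

```bash
cat >> h.py <<'E'
def yaw(o): # world angle of tool y, deg
    y=R.from_rotvec(o["eef_rot"]).as_matrix()[:,1];return np.degrees(np.arctan2(y[1],y[0]))
def plan(target,yt=None,n=5,grip=1,sym=True,step=.055):
    """rows to a world target (m) with tool y at yt deg"""
    o=telemetry.get_obs();p=np.array(o["ee_pos"]);y0=yaw(o);yt=y0 if yt is None else yt
    per=180 if sym else 360;d=(yt-y0+per/2)%per-per/2
    D=np.array(target)-p;n=max(n,int(np.ceil(np.abs(D).max()/step)),int(np.ceil(abs(d)/10.2)))
    print("at",p.round(4),"yaw",round(y0,1),"t",round(o["t"],2),"dyaw",round(d,1),"q",np.round(o["qpos"],2),"F",np.round(o["force"],1))
    q6=o["qpos"][5]+np.arctan2(target[1],target[0])-np.arctan2(p[1],p[0])-np.radians(d);print("q6 end ~",round(q6,2))
    for i in range(n):
        a=np.radians(y0+d*i/n);Y=np.array([np.cos(a),np.sin(a),0]);Z=np.array([0,0,-1.]);X=np.cross(Y,Z)
        s=D/n;print([grip,[round(float(s@X),4),round(float(s@Y),4),round(float(s@Z),4)],round(-d/n,2)])
E
python3 - <<'E'
from h import *
plan([.459,-.1605,.2],-15)
w=camera("wrist");print(w["hand_eye"].round(3))
E
```

```text
at [0.2319 0.5534 0.2226] yaw 67.3 t 0.55 dyaw -82.3 q [ 1.06  0.36  1.51  0.    1.27 -0.12] F [ 1.2 -0.3 -0.2]
q6 end ~ -0.19
[1, [-0.0373, -0.0439, 0.0017], np.float64(6.33)]
[1, [-0.0419, -0.0395, 0.0017], np.float64(6.33)]
[1, [-0.046, -0.0346, 0.0017], np.float64(6.33)]
[1, [-0.0496, -0.0294, 0.0017], np.float64(6.33)]
[1, [-0.0525, -0.0237, 0.0017], np.float64(6.33)]
[1, [-0.0548, -0.0178, 0.0017], np.float64(6.33)]
[1, [-0.0564, -0.0116, 0.0017], np.float64(6.33)]
[1, [-0.0574, -0.0053, 0.0017], np.float64(6.33)]
[1, [-0.0576, 0.001, 0.0017], np.float64(6.33)]
[1, [-0.0572, 0.0074, 0.0017], np.float64(6.33)]
[1, [-0.056, 0.0136, 0.0017], np.float64(6.33)]
[1, [-0.0542, 0.0197, 0.0017], np.float64(6.33)]
[1, [-0.0517, 0.0256, 0.0017], np.float64(6.33)]
[[ 0.001 -0.963 -0.27   0.073]
 [ 1.     0.001 -0.     0.001]
 [ 0.001 -0.27   0.963 -0.162]
 [ 0.     0.     0.     1.   ]]
```

Call:
send_rows(deltas=[[1,[-0.037,-0.044,0.002],6.3],[1,[-0.042,-0.0395,0.002],6.3],[1,[-0.046,-0.0345,0.002],6.3],[1,[-0.0495,-0.0295,0.002],6.3],[1,[-0.0525,-0.0235,0.002],6.3]])

```text
t: 1.23
ee_pos: [0.3197, 0.2776, 0.2129]
eef_rot: [1.436, 2.793, 0.001]
force: [0.5, -0.0, 0.3]
opening: 0.0881
grasp_force: 0.0
```

Call:
send_rows(deltas=[[1,[-0.055,-0.018,0.002],6.3],[1,[-0.0565,-0.0115,0.002],6.3],[1,[-0.0575,-0.0055,0.002],6.3],[1,[-0.0575,0.001,0.002],6.3],[1,[-0.057,0.0075,0.002],6.3]])

```text
t: 1.85
ee_pos: [0.4082, 0.0028, 0.203]
eef_rot: [2.141, 2.298, 0.001]
force: [1.2, 0.4, -0.3]
opening: 0.0882
grasp_force: 0.0
```

Call:
send_rows(deltas=[[1,[-0.056,0.0135,0.002],6.3],[1,[-0.054,0.0195,0.002],6.3],[1,[-0.0515,0.0255,0.002],6.3],[1,[0,0,0],0],[1,[0,0,0],0]])

```text
t: 2.48
ee_pos: [0.4599, -0.159, 0.1964]
eef_rot: [-2.485, -1.919, 0.0]
force: [-0.3, 0.4, 0.1]
opening: 0.0883
grasp_force: 0.0
```

```bash
cat >> h.py <<'E'
def wrist(hi,lo,z,n=3):
    o=telemetry.get_obs();c=camera("wrist");K=c["intrinsics"];T=campose("wrist",c,o);h,s,v=cv2.split(cv2.cvtColor(c["color"],cv2.COLOR_BGR2HSV))
    m=cv2.inRange(cv2.merge([h,s,v]),lo,hi)
    return o,c,K,T,m,[(b.mean(0).round(1),rect(K,T,b,z)) for b in blobs(m,60)[:n]]
E
python3 - <<'E'
from h import *
o,c,K,T,m,r=wrist((17,255,255),(6,190,90),.014)
print(r)
if r:
    x,y,_,_,a=r[0][1];plan([x/1e3,y/1e3,.005],a+90)
E
```

```text
[(array([255.7, 177. ]), array([ 457.2, -167.3,   71.5,   38.3,   74.5]))]
at [ 0.4598 -0.1583  0.1965] yaw -14.6 t 2.52 dyaw -0.9 q [-0.47  0.22  1.78  0.    1.14 -0.22] F [0.1 0.7 0.7]
q6 end ~ -0.22
[1, [-0.0019, -0.0, 0.0383], np.float64(0.18)]
[1, [-0.0019, -0.0, 0.0383], np.float64(0.18)]
[1, [-0.0019, -0.0, 0.0383], np.float64(0.18)]
[1, [-0.0019, -0.0, 0.0383], np.float64(0.18)]
[1, [-0.0019, -0.0, 0.0383], np.float64(0.18)]
```

```bash
python3 - <<'E'
from h import *
for lo in((4,150,50),(4,170,70),(6,200,60)):
    o,c,K,T,m,r=wrist((20,255,255),lo,.014);print(lo,r)
cv2.imwrite("pics/w1.png",c["color"])
E
```

```text
(4, 150, 50) [(array([257.4, 171. ]), array([ 458.8, -160.8,   88.9,   43.4,   74.5]))]
(4, 170, 70) [(array([257.3, 171.3]), array([ 458.9, -160.9,   87.7,   42.5,   75.5]))]
(6, 200, 60) []
```

View pics/w1.png

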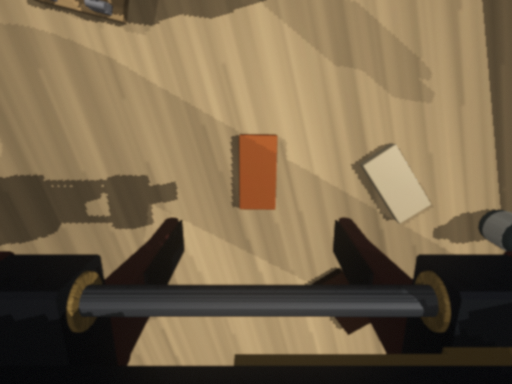

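The wrist image shows the amber board at (257,171). It casts to (458.8,-160.8) at 88.9 x 43.4 mm, which agrees with the top view. Descending to grasp it.

Call:
send_rows(deltas=[[1,[-0.001,0,0.05],0],[1,[-0.001,0,0.05],0],[1,[-0.0007,0,0.05],0],[1,[0,0,0.025],0],[1,[0,0,0.0165],0]])

```text
t: 3.3
ee_pos: [0.4591, -0.1606, 0.004]
eef_rot: [-2.483, -1.922, 0.001]
force: [0.4, 0.4, -0.3]
opening: 0.0879
grasp_force: 0.0
```

Call:
send_rows(deltas=[[1,[0,0,0],0],[0.3,[0,0,0],0],[0.3,[0,0,0],0],[0.3,[0,0,0],0],[0.3,[0,0,0],0]])

```text
t: 3.92
ee_pos: [0.4601, -0.1622, 0.0056]
eef_rot: [2.486, 1.92, 0.0]
force: [-0.4, 0.4, -0.2]
opening: 0.0515
grasp_force: 0.0
```

Call:
send_rows(deltas=[[0.3,[0,0,0],0],[0.3,[0,0,0],0],[0.3,[0,0,0],0]])

```text
t: 4.3
ee_pos: [0.4599, -0.1621, 0.0054]
eef_rot: [2.486, 1.92, -0.0]
force: [-0.1, 0.6, 5.3]
opening: 0.0441
grasp_force: 30.0
```

Call:
send_rows(deltas=[[0.3,[0,0,-0.03],0],[0.3,[0,0,-0.055],0],[0.3,[0,0,-0.055],0],[0.3,[0,0,-0.055],0],[0.3,[0,0,-0.05],0]])

```text
t: 4.92
ee_pos: [0.4597, -0.1619, 0.2521]
eef_rot: [2.486, 1.92, 0.0]
force: [-0.1, -0.4, -0.7]
opening: 0.0437
grasp_force: 30.0
```

```bash
python3 - <<'E'
from h import *
plan([.554,.1165,.25],67,n=9,grip=.3)
E
```

```text
at [ 0.4597 -0.1619  0.2521] yaw -14.6 t 4.92 dyaw 81.6 q [-0.48  0.17  1.71 -0.    1.27 -0.22] F [-0.1 -0.4 -0.7]
q6 end ~ -1.1
[0.3, [0.0326, 0.0023, 0.0002], np.float64(-9.07)]
[0.3, [0.0318, 0.0074, 0.0002], np.float64(-9.07)]
[0.3, [0.0302, 0.0123, 0.0002], np.float64(-9.07)]
[0.3, [0.0279, 0.017, 0.0002], np.float64(-9.07)]
[0.3, [0.0249, 0.0211, 0.0002], np.float64(-9.07)]
[0.3, [0.0212, 0.0248, 0.0002], np.float64(-9.07)]
[0.3, [0.0171, 0.0278, 0.0002], np.float64(-9.07)]
[0.3, [0.0125, 0.0302, 0.0002], np.float64(-9.07)]
[0.3, [0.0076, 0.0318, 0.0002], np.float64(-9.07)]
```

Call:
send_rows(deltas=[[0.3,[0.0325,0.0025,0],-9],[0.3,[0.032,0.0075,0],-9],[0.3,[0.03,0.0125,0],-9],[0.3,[0.028,0.017,0],-9],[0.3,[0.025,0.021,0],-9]])

```text
t: 5.55
ee_pos: [0.5129, -0.0064, 0.2497]
eef_rot: [-1.555, -2.729, 0.0]
force: [0.3, -0.1, -1.1]
opening: 0.0437
grasp_force: 30.0
```

Call:
send_rows(deltas=[[0.3,[0.021,0.025,0],-9.2],[0.3,[0.017,0.028,0],-9.2],[0.3,[0.0125,0.03,0],-9.2],[0.3,[0.0075,0.032,0],-9.2],[0.3,[0,0,0],0]])

```text
t: 6.18
ee_pos: [0.5558, 0.1178, 0.2495]
eef_rot: [-0.618, -3.08, -0.0]
force: [0.1, 0.9, -1.1]
opening: 0.0438
grasp_force: 30.0
```

```bash
python3 - <<'E'
from h import *
plan([.554,.1165,.04],67,grip=.3)
o=telemetry.get_obs();c=camera("wrist");K,T,im=c["intrinsics"],campose("wrist",c,o),c["color"];h,s,v=cv2.split(cv2.cvtColor(im,cv2.COLOR_BGR2HSV))
m=(s<40)&(v>90)
for b in blobs(m,60)[:6]: print("grey",b.mean(0),rect(K,T,b,.032))
print("expected boss px",proj(K,T,[.577,.171,.032]),"corners exp",proj(K,T,[[.577-.06*.39,.171-.06*.92,.024]]))
cv2.imwrite("pics/w2.png",im)
E
```

```text
at [0.5558 0.1178 0.2495] yaw 67.3 t 6.17 dyaw -0.3 q [ 0.09  0.29  1.54  0.    1.31 -1.09] F [ 0.1  0.9 -1.1]
q6 end ~ -1.08
[0.3, [0.0002, -0.0004, 0.0419], np.float64(0.06)]
[0.3, [0.0002, -0.0004, 0.0419], np.float64(0.06)]
[0.3, [0.0002, -0.0004, 0.0419], np.float64(0.06)]
[0.3, [0.0002, -0.0004, 0.0419], np.float64(0.06)]
[0.3, [0.0002, -0.0004, 0.0419], np.float64(0.06)]
grey [140.87570621 192.45762712] [534.7 -39.4  93.6  51.6 -22.7]
grey [277.43523316 343.04663212] [829.3  33.7 140.6  34.6  89.8]
grey [304.28776978 159.24460432] [575.7 171.1  45.4  44.4 -22.6]
grey [223.65714286  12.65      ] [381.6 147.1  35.7  27.8  64.7]
grey [137.54545455  20.16161616] [350.8  57.3  31.7  26.  -28.2]
grey [458.63793103 228.62068966] [744.6 334.7  33.9  23.6  39.1]
expected boss px [[302.20099588 162.74292274]] corners exp [[255.45513154 161.33638861]]
```

View pics/w2.png

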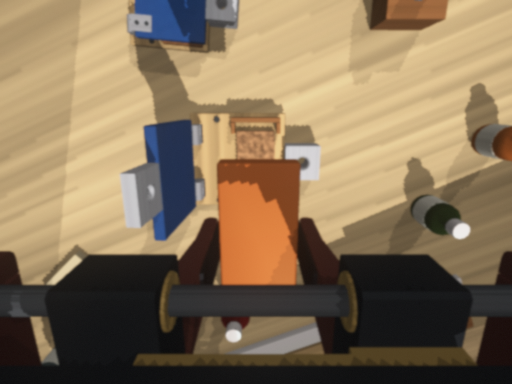

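The wrist image shows the boss at (304,160), casting to (575.7,171.1) at angle 67.4, with cork above the board. The board is held centred between the fingers and the lid at the left is clear. Lowering it.

Call:
send_rows(deltas=[[0.3,[0.0006,-0.0016,0.05],0],[0.3,[0,0,0.055],0],[0.3,[0,0,0.05],0],[0.3,[0,0,0.03],0],[0.3,[0,0,0.0205],0]])

```text
t: 6.85
ee_pos: [0.5532, 0.1134, 0.0431]
eef_rot: [-0.627, -3.076, 0.002]
force: [0.6, 1.1, 0.3]
opening: 0.0435
grasp_force: 30.0
```

Call:
send_rows(deltas=[[0.3,[0,0,0],0],[0.3,[0,0,0.007],0],[0.3,[0,0,0.005],0],[0.3,[0,0,0.002],0],[0.3,[0,0,0],0]])

```text
t: 7.48
ee_pos: [0.5544, 0.1149, 0.0308]
eef_rot: [0.622, 3.079, -0.0]
force: [-0.2, -0.6, 0.3]
opening: 0.0437
grasp_force: 30.0
```

```bash
python3 - <<'E'
from h import *
plan([.554,.1165,.04],67,n=1)
c=camera("scene");cv2.imwrite("pics/s3.png",cv2.resize(c["color"][130:270,190:330],(600,600),interpolation=cv2.INTER_CUBIC))
E
```

```text
at [0.5544 0.1149 0.0308] yaw 67.2 t 7.47 dyaw -0.2 q [ 0.08  0.55  1.77 -0.    0.83 -1.09] F [-0.2 -0.6  0.3]
q6 end ~ -1.08
[1, [0.001, 0.0013, -0.0092], np.float64(0.17)]
```

View pics/s3.png

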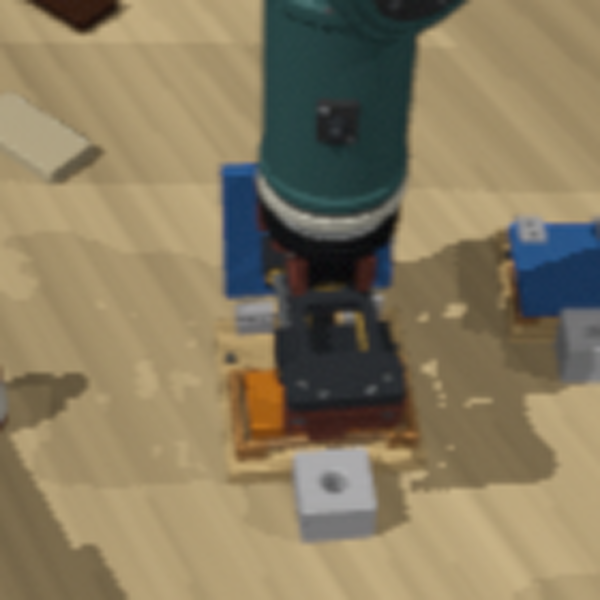

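The scene crop shows the board down between the ledges, with its orange end at (262,400). Lid and boss are clear. Releasing narrowly and lifting.

Call:
send_rows(deltas=[[0.54,[0,0,0],0],[0.54,[0,0,0],0],[0.54,[0,0,0],0],[0.54,[0,0,-0.01],0],[0.54,[0,0,-0.03],0]])

```text
t: 8.15
ee_pos: [0.5531, 0.1147, 0.0703]
eef_rot: [-0.621, -3.076, 0.002]
force: [-0.4, 0.2, 0.9]
opening: 0.0475
grasp_force: 0.0
```

Call:
send_rows(deltas=[[0.54,[0,0,-0.06],0],[0.54,[0,0,-0.06],0],[0.2,[0,0,-0.06],0],[0,[0,0,0],0],[0,[0,0,0],0]])

```text
t: 8.78
ee_pos: [0.554, 0.1148, 0.2508]
eef_rot: [0.622, 3.079, -0.0]
force: [-0.3, 0.1, 0.2]
opening: 0.0209
grasp_force: 0.0
```

```bash
python3 - <<'E'
from h import *
o,c,K,T,m,r=wrist((20,255,255),(4,150,50),.038);print(r)
h,s,v=cv2.split(cv2.cvtColor(c["color"],cv2.COLOR_BGR2HSV))
for b in blobs((s<40)&(v>90),60)[:6]: print("grey",b.mean(0).round(1),rect(K,T,b,.032))
plan([.48,-.055,.25],67,n=1)
E
```

```text
[(array([257.7, 166.1]), array([556.9, 112.8,  94.3,  49.7, -22.8])), (array([414.3,  14. ]), array([466. , 344.4,  65.4,  26.8,  67.2])), (array([443.3, 327.8]), array([887.8, 273.5,  84.6,  25.3,  90. ]))]
grey [140.9 194.4] [534.5 -44.   90.   52.7 -22.8]
grey [304.1 161.5] [575.6 170.8  45.5  45.2 -22.8]
grey [224.5  11.3] [381.2 147.   35.   28.7  64.7]
grey [263.8 346.9] [828.9   8.1  95.3  34.4  89.7]
grey [141.3  24.6] [355.6  54.6  26.1  24.7  61.8]
grey [ 63.  356.9] [ 716.1 -286.2   51.6   32.7   67.2]
at [0.5533 0.1148 0.2497] yaw 67.2 t 8.82 dyaw -0.2 q [ 0.08  0.29  1.55 -0.    1.31 -1.09] F [-0.1 -0.4  0.1]
q6 end ~ -1.41
[1, [0.0004, -0.0462, -0.0001], np.float64(0.04)]
[1, [0.0004, -0.0462, -0.0001], np.float64(0.04)]
[1, [0.0004, -0.0462, -0.0001], np.float64(0.04)]
[1, [0.0003, -0.0462, -0.0001], np.float64(0.04)]
```

Call:
send_rows(deltas=[[0,[0.0005,-0.047,0],0],[0,[0,-0.047,0],0],[0,[0,-0.047,0],0],[0,[0,0,0.045],0],[0,[0,0,0.044],0]])

```text
t: 9.45
ee_pos: [0.4979, -0.0155, 0.1594]
eef_rot: [-0.624, -3.077, 0.0]
force: [0.5, 0.8, 1.1]
opening: 0.0003
grasp_force: 0.0
```

```bash
cat >> h.py <<'E'
A=np.radians(67.3);JX=np.array([np.cos(A),np.sin(A),0]);JY=np.array([-JX[1],JX[0],0]);SOCK=np.array([.576,.171,0]);SEAT=SOCK-.06*JX
def jig(p): d=np.array(p)-SEAT;return np.round([d@JX*1e3,d@JY*1e3,p[2]*1e3],1)
E
python3 - <<'E'
from h import *
o=telemetry.get_obs();print(jig(o["ee_pos"]),yaw(o),o["opening"],o["force"])
c=camera("top");K,T=c["intrinsics"],c["pose"];h,s,v=cv2.split(cv2.cvtColor(c["color"],cv2.COLOR_BGR2HSV))
for b in blobs((h>5)&(h<17)&(s>190)&(v>80)): print(b.mean(0),r:=rect(K,T,b,.038),jig([r[0]/1e3,r[1]/1e3,.038]))
E
```

```text
[-1.422e+02  1.000e-01  1.594e+02] 67.07118309914539 0.00032676162168502877 [0.51539042 0.83390136 1.09550099]
[215.1875  182.34375] [556.8 122.9  89.6  27.8 -21.7] [ 8.2 -0.8 38. ]
[124.85714286 156.02857143] [649.  414.   36.1  30.  -39.6] [312.3  26.4  38. ]
[ 85.93181818 153.84090909] [658.7 543.3  38.8  38.5  52.3] [435.4  67.4  38. ]
```

Call:
send_rows(deltas=[[0,[0,0.022,0],0],[0,[0,0.02,0],0],[0,[0,0.018,0],0],[0,[0,0.017,0],0],[0,[0,0.019,0.004],0]])

```text
t: 10.12
ee_pos: [0.5368, 0.0745, 0.1576]
eef_rot: [-0.622, -3.079, 0.0]
force: [-0.2, -1.3, -0.4]
opening: 0.0002
grasp_force: 0.5
```

Call:
send_rows(deltas=[[0,[0,0.018,0.007],0],[0,[0,0.016,0.011],0],[0,[0,0.015,0.012],0],[0,[0,0.011,0.012],0],[0,[0,0.009,0.013],0]])

```text
t: 10.75
ee_pos: [0.5635, 0.1378, 0.1016]
eef_rot: [-0.622, -3.079, 0.0]
force: [0.2, 0.1, 1.3]
opening: 0.0001
grasp_force: 0.2
```

Call:
send_rows(deltas=[[0,[0,0.007,0.014],0],[0,[0,0.0065,0.015],0],[0,[0,0.0025,0.01],0],[0,[0,0.0015,0.006],0],[0,[0,0,0],0]])

```text
t: 11.38
ee_pos: [0.5697, 0.1531, 0.0572]
eef_rot: [-0.622, -3.079, 0.001]
force: [-0.0, 0.7, 0.3]
opening: 0.0005
grasp_force: 0.0
```

```bash
python3 - <<'E'
from h import *
o=telemetry.get_obs();print(jig(o["ee_pos"]),yaw(o),o["force"])
E
```

```text
[41.1 -1.1 57.2] 67.16342316239165 [-0.00841739  0.68219318  0.33065808]
```

Call:
send_rows(deltas=[[0,[0,0,0.003],0],[0,[0,0,0.003],0],[0,[0,0,0.002],0],[0,[0,0,0],0],[0,[0,0,0],0]])

```text
t: 12.0
ee_pos: [0.5707, 0.1535, 0.05]
eef_rot: [0.622, 3.078, 0.001]
force: [1.3, 3.0, 3.2]
opening: -0.0
grasp_force: 1.6
```

Call:
send_rows(deltas=[[0,[0,0,-0.03],0],[0.5,[0,-0.005,-0.06],0],[1,[0,-0.01,-0.06],0],[1,[0,-0.02,-0.04],0],[1,[0,0,0],0]])

```text
t: 12.62
ee_pos: [0.5577, 0.12, 0.2429]
eef_rot: [0.622, 3.074, 0.001]
force: [-0.1, -0.3, -0.8]
opening: 0.0368
grasp_force: 0.0
```

```bash
python3 - <<'E'
from h import *
o=telemetry.get_obs();c=camera("wrist");K,T,im=c["intrinsics"],campose("wrist",c,o),c["color"];h,s,v=cv2.split(cv2.cvtColor(im,cv2.COLOR_BGR2HSV))
print(jig(o["ee_pos"]),yaw(o))
for b in blobs((s<50)&(v>90),60)[:8]: print("grey",b.mean(0).round(1),rect(K,T,b,.052))
cv2.imwrite("pics/w4.png",im);print(proj(K,T,SOCK+[0,0,.05]))
E
```

```text
[  5.9  -2.8 242.9] 67.10455233519741
grey [287.5 171.4] [581.5 153.8 117.7  74.2 -42. ]
grey [273.6 344.4] [810.7  36.3 118.9  34.  -90. ]
grey [216.2  12. ] [389.9 145.7  35.3  22.3  67.2]
grey [201.2 131.3] [494.8  77.2  34.9  31.1  65. ]
grey [212.1 199.1] [573.5  58.2  67.8  32.   53. ]
grey [131.9  20. ] [362.2  60.5  27.8  25.5  39.3]
grey [ 57.3 358.2] [ 702.5 -259.3   42.6   27.    67.1]
grey [460.1 228.6] [731.9 327.2  26.9  26.1  67.1]
[[302.30022993 164.00888433]]
```

View pics/w4.png

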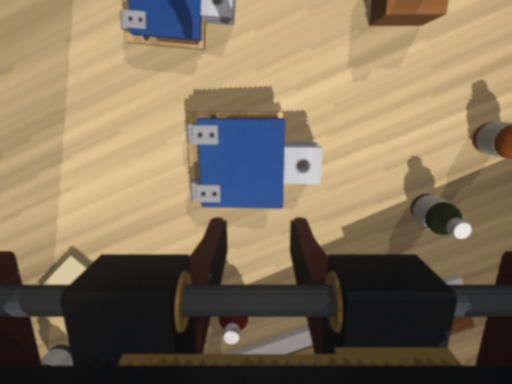

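The wrist image shows the lid lying shut with the hole at (303,165). Now I'll locate the lid hole and the pin.

```bash
python3 - <<'E'
from h import *
o=telemetry.get_obs();c=camera("wrist");K,T,im=c["intrinsics"],campose("wrist",c,o),c["color"];h,s,v=cv2.split(cv2.cvtColor(im,cv2.COLOR_BGR2HSV))
m=np.zeros_like(v);m[155:176,293:313]=1
yx=np.argwhere((m>0)&(v<100));u=yx.mean(0)[::-1];print(len(yx),u,jig(cast(K,T,u,.052)[0]),cast(K,T,u,.052)[0].round(4))
R_=[]
for n in("top","scene"):
    c=camera(n);K,T=c["intrinsics"],c["pose"];h,s,v=cv2.split(cv2.cvtColor(c["color"],cv2.COLOR_BGR2HSV))
    for b in blobs(((h<6)|(h>174))&(s>180)&(v>60))[:2]: print(n,b.mean(0),rect(K,T,b,.089),rect(K,T,b,.074))
plan([.437,.349,.23],67,grip=1)
E
```

```text
83 [302.96385542 167.21686747] [60.1 -1.2 52. ] [0.5771 0.1706 0.052 ]
scene [357.72222222 265.94444444] [451.4 353.2  31.8  28.2  -9.3] [442.7 348.   32.5  28.8  -9.3]
scene [180.1 218.2] [755.8  39.4  28.7  21.9 -28.1] [753.7  27.5  29.3  22.3 -28.1]
at [0.5552 0.121  0.2377] yaw 67.2 t 12.82 dyaw -0.2 q [ 0.09  0.3   1.56 -0.    1.29 -1.08] F [ 0.4  0.1 -0.5]
q6 end ~ -0.62
[1, [0.0395, 0.0328, 0.0015], np.float64(0.03)]
[1, [0.0395, 0.0328, 0.0015], np.float64(0.03)]
[1, [0.0395, 0.0328, 0.0015], np.float64(0.03)]
[1, [0.0395, 0.0328, 0.0015], np.float64(0.03)]
[1, [0.0396, 0.0328, 0.0015], np.float64(0.03)]
```

Call:
send_rows(deltas=[[1,[0.0395,0.033,0.0015],0],[1,[0.0395,0.033,0.0015],0],[1,[0.0395,0.033,0.0015],0],[1,[0.0395,0.033,0.0015],0],[1,[0.0395,0.033,0.0015],0]])

```text
t: 13.45
ee_pos: [0.4366, 0.3509, 0.23]
eef_rot: [-0.621, -3.077, 0.004]
force: [0.3, 0.9, 0.4]
opening: 0.0877
grasp_force: 0.0
```

Call:
send_rows(deltas=[[1,[0,0,0],0],[1,[0,0,0],0]])

```text
t: 13.7
ee_pos: [0.4379, 0.3493, 0.2307]
eef_rot: [-0.62, -3.078, 0.004]
force: [-0.0, 0.2, 0.4]
opening: 0.0879
grasp_force: 0.0
```

```bash
python3 - <<'E'
from h import *
o=telemetry.get_obs();c=camera("wrist");K,T,im=c["intrinsics"],campose("wrist",c,o),c["color"];h,s,v=cv2.split(cv2.cvtColor(im,cv2.COLOR_BGR2HSV))
print(o["ee_pos"],yaw(o))
for b in blobs(((h<6)|(h>174))&(s>150)&(v>50),60)[:3]: print(b.mean(0),b.min(0),b.max(0),rect(K,T,b,.089))
cv2.imwrite("pics/w5.png",cv2.resize(im[60:260,130:400],(800,593),interpolation=cv2.INTER_CUBIC))
E
```

```text
[0.43789318 0.34929275 0.23068072] 67.23854241490281
[259.70422535 178.91549296] [251 167] [270 190] [439.8 350.4  24.5  18.9 -12.1]
```

View pics/w5.png

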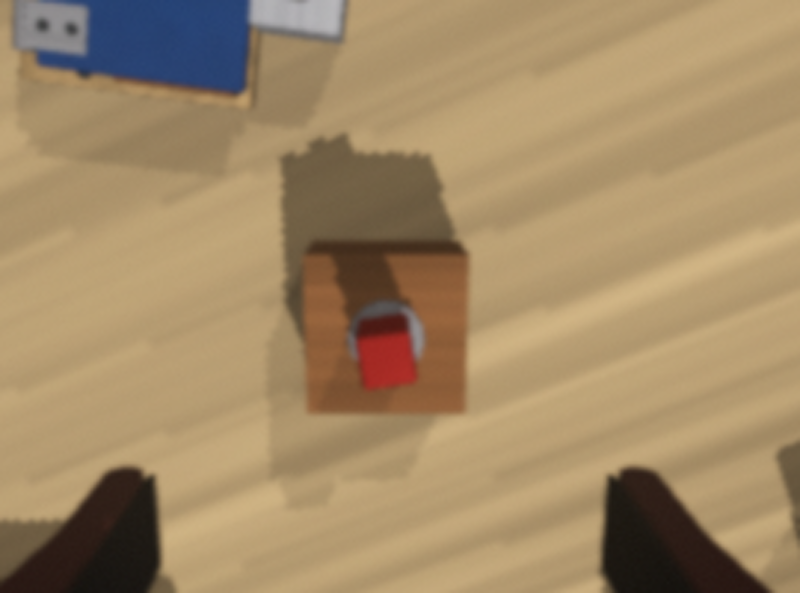

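The crop shows the pin's red top face centred at (388,360), its edges turned about 9°, with the collar around (387,338).

```bash
python3 - <<'E'
from h import *
o=telemetry.get_obs();c=camera("wrist");K,T=c["intrinsics"],campose("wrist",c,o)
f=lambda p,z:cast(K,T,np.array(p)*[270/800,200/593]+[130,60],z)[0].round(4)
print("top",f((388,360),.089),"collar",f((386.5,338),.055),"block",f((386,333),.05))
e=f((410,330),.089)-f((358,338),.089);e2=f((417,382),.089)-f((410,330),.089)
for q in(e,e2):print(np.hypot(*q[:2]),np.degrees(np.arctan2(q[1],q[0])))
plan(np.r_[f((388,360),.089)[:2],.12],75.5,n=3,grip=.7)
E
```

```text
top [0.4439 0.3504 0.089 ] collar [0.4436 0.3501 0.055 ] block [0.4427 0.3503 0.05  ]
0.018335757415498262 76.11533231474178
0.019015782918407505 -14.620873988631592
at [0.4387 0.3487 0.2313] yaw 67.1 t 13.8 dyaw 8.4 q [ 0.55  0.3   1.58 -0.    1.26 -0.62] F [ 0.1 -1.1  0.2]
q6 end ~ -0.77
[0.7, [-0.0014, 0.0012, 0.0371], np.float64(-2.8)]
[0.7, [-0.0014, 0.0011, 0.0371], np.float64(-2.8)]
[0.7, [-0.0015, 0.0011, 0.0371], np.float64(-2.8)]
```

Call:
send_rows(deltas=[[0.7,[-0.0014,0.0011,0.037],-2.8],[0.7,[-0.0014,0.0011,0.037],-2.8],[0.7,[-0.0014,0.0011,0.037],-2.8],[0.7,[0,0,0],0],[0.7,[0,0,0],0]])

```text
t: 14.42
ee_pos: [0.4446, 0.3511, 0.1221]
eef_rot: [0.398, 3.116, 0.001]
force: [0.4, -0.3, 0.3]
opening: 0.0616
grasp_force: 0.0
```

```bash
cat >> h.py <<'E'
def obs(n=6):
    L=[]
    for _ in range(n): L.append(telemetry.get_obs())
    return np.mean([l["ee_pos"] for l in L],0),np.std([l["ee_pos"] for l in L],0),yaw(L[-1]),L[-1]
E
python3 - <<'E'
from h import *
p,s,y,o=obs();print(p,s,y);d=np.array([.4437,.3502,p[2]])-p;Y=np.array([np.cos(np.radians(y)),np.sin(np.radians(y))]);print("x",d[:2]@[-Y[1],Y[0]],"y",d[:2]@Y)
E
```

```text
[0.44460268 0.35110042 0.12212714] [5.55111512e-17 0.00000000e+00 0.00000000e+00] 75.4441910637249
x 0.0006474118944445255 y -0.0010983826059043382
```

Call:
send_rows(deltas=[[0.5,[0.0004,-0.0006,0.03],0],[0.5,[0,0,0.022],0],[0.5,[0,0,0.012],0],[0.5,[0,0,0],0],[0.5,[0,0,0],0]])

```text
t: 15.05
ee_pos: [0.4439, 0.3514, 0.0583]
eef_rot: [0.395, 3.115, 0.002]
force: [0.7, -0.4, 1.1]
opening: 0.0435
grasp_force: 0.0
```

Call:
send_rows(deltas=[[0,[0,0,0],0],[0,[0,0,0],0],[0,[0,0,0],0],[0,[0,0,0],0],[0,[0,0,0],0]])

```text
t: 15.68
ee_pos: [0.443, 0.3507, 0.0575]
eef_rot: [0.395, 3.117, -0.001]
force: [0.0, -3.2, 5.6]
opening: 0.0199
grasp_force: 30.0
```

Call:
send_rows(deltas=[[0,[0,0,0],0],[0,[0,0,0],0],[0,[0,0,0],0]])

```text
t: 16.05
ee_pos: [0.443, 0.3507, 0.0574]
eef_rot: [-0.394, -3.117, 0.001]
force: [-0.3, -1.6, 5.9]
opening: 0.0197
grasp_force: 30.0
```

Call:
send_rows(deltas=[[0,[0,0,-0.012],0],[0,[0,0,-0.03],0],[0,[0,0,-0.045],0],[0,[0,0,-0.045],0],[0,[0,0,0],0]])

```text
t: 16.68
ee_pos: [0.4455, 0.3527, 0.1934]
eef_rot: [0.394, 3.11, 0.008]
force: [0.4, 0.5, -0.7]
opening: 0.0196
grasp_force: 30.0
```

```bash
python3 - <<'E'
from h import *
plan([.5765,.1708,.185],grip=0)
E
```

```text
at [0.4455 0.3527 0.1934] yaw 75.6 t 16.68 dyaw 0.0 q [ 0.55  0.34  1.62  0.    1.17 -0.77] F [ 0.4  0.5 -0.7]
q6 end ~ -1.15
[0, [-0.0344, -0.0287, 0.0017], np.float64(-0.0)]
[0, [-0.0344, -0.0287, 0.0017], np.float64(-0.0)]
[0, [-0.0344, -0.0287, 0.0017], np.float64(-0.0)]
[0, [-0.0344, -0.0287, 0.0017], np.float64(-0.0)]
[0, [-0.0344, -0.0287, 0.0017], np.float64(-0.0)]
```

Call:
send_rows(deltas=[[0,[-0.0345,-0.0285,0],0],[0,[-0.0345,-0.0285,0],0],[0,[-0.0345,-0.0285,0.01],0],[0,[-0.0345,-0.0285,0.015],0],[0,[-0.0345,-0.0285,0.018],0]])

```text
t: 17.3
ee_pos: [0.5746, 0.1687, 0.1447]
eef_rot: [-0.395, -3.116, 0.0]
force: [1.0, 0.4, -0.7]
opening: 0.0198
grasp_force: 30.0
```

Call:
send_rows(deltas=[[0,[0,0,0],0],[0,[0,0,0],0],[0,[0,0,0],0]])

```text
t: 17.68
ee_pos: [0.5738, 0.171, 0.1462]
eef_rot: [-0.393, -3.117, -0.0]
force: [1.1, 0.5, -0.4]
opening: 0.0196
grasp_force: 30.0
```

```bash
python3 - <<'E'
from h import *
o=telemetry.get_obs();c=camera("wrist");K,T,im=c["intrinsics"],campose("wrist",c,o),c["color"]
print(o["ee_pos"],yaw(o),jig(o["ee_pos"]))
tip=np.array([0,0,.0475]);Tt=np.array(T)@np.linalg.inv(c["hand_eye"])
print("tip exp px",proj(K,T,(Tt@np.r_[tip,1])[:3]),"hole exp",proj(K,T,[.5765,.1708,.052]))
cv2.imwrite("pics/w6.png",cv2.resize(im[90:290,160:360],(600,600),interpolation=cv2.INTER_CUBIC))
E
```

```text
[0.57377245 0.17096665 0.14622079] 75.63119700618977 [ 59.1   2.  146.2]
tip exp px [[256.99282636 207.08784047]] hole exp [[257.78274783 192.63378956]]
```

View pics/w6.png

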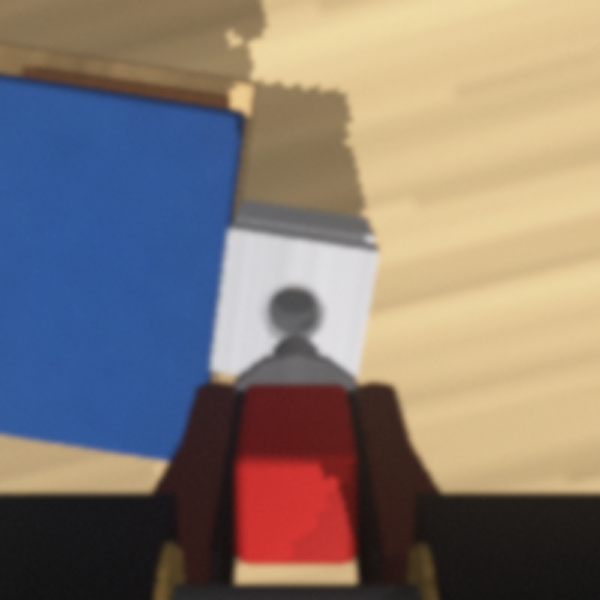

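```bash
python3 - <<'E'
from h import *
c=camera("wrist");K=c["intrinsics"];E=c["hand_eye"]
im=c["color"];g=cv2.cvtColor(im,cv2.COLOR_BGR2GRAY)
print(K[0,0],K[:2,2])
for n,p,z in(("hole",(294.5,311),.094),("holetop",(294.5,285),.094),("holeL",(267,311),.094),("holeR",(322,311),.094),("tip far edge",(295,335),.0475),("tipL",(275,347),.0475),("tipR",(317,347),.0475),("collar far",(296,348),.0075)):
    print(n,(cast(K,E,np.array(p)/3+[160,90],z)[0]*1e3).round(1))
print("shaft column profile u=258.5");print(g[180:222,258].tolist())
E
```

```text
300.71350713466035 [258.1761002  188.36855228]
hole [-3.6  0.8 94. ]
holetop [ 4.4  0.8 94. ]
holeL [-3.6 -7.3 94. ]
holeR [-3.6  9.  94. ]
tip far edge [ 4.2  1.  47.5]
tipL [ 1.1 -3.9 47.5]
tipR [ 1.1  6.4 47.5]
collar far [14.7  1.2  7.5]
shaft column profile u=258.5
[219, 219, 216, 208, 186, 150, 109, 84, 79, 79, 79, 81, 80, 84, 91, 97, 99, 101, 99, 100, 102, 100, 90, 83, 82, 81, 80, 84, 95, 105, 109, 109, 108, 109, 108, 108, 106, 94, 72, 55, 50, 49]
```

The crop shows the hole at (294,311) and the shaft's tip just below it at (296,338). The pin needs about -3 mm along tool x. I'll correct that, lower it near the hole and check.

Call:
send_rows(deltas=[[0,[-0.003,0,0],0],[0,[0,0,0.02],0],[0,[0,0,0.014],0],[0,[0,0,0],0],[0,[0,0,0],0]])

```text
t: 18.4
ee_pos: [0.5777, 0.1693, 0.1124]
eef_rot: [0.395, 3.117, -0.0]
force: [-1.5, 0.3, -0.4]
opening: 0.0196
grasp_force: 30.0
```

```bash
python3 - <<'E'
from h import *
o=telemetry.get_obs();c=camera("wrist");K=c["intrinsics"];im=c["color"]
print(o["ee_pos"],jig(o["ee_pos"]),o["force"])
cv2.imwrite("pics/w7.png",cv2.resize(im[140:240,208:308],(600,600),interpolation=cv2.INTER_CUBIC))
E
```

```text
[0.57767849 0.16927433 0.1124101 ] [ 59.1  -2.2 112.4] [-1.46534608  0.25870232 -0.39108054]
```

View pics/w7.png

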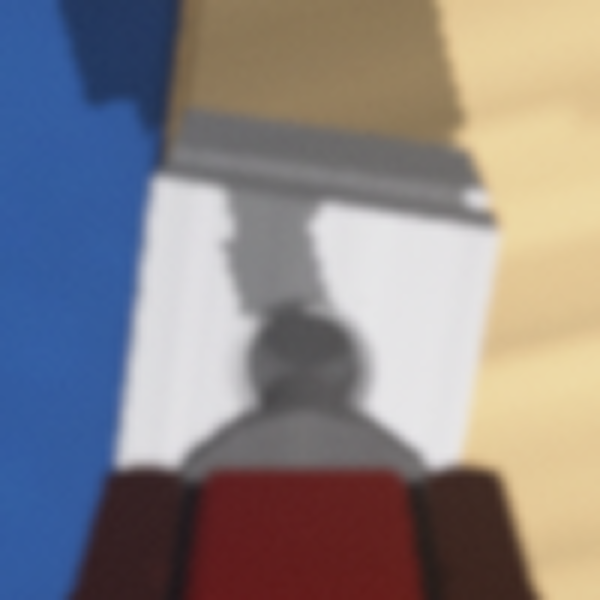

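The crop shows the tip right over the hole. The hole centre is at u≈308, its far edge at v≈305, and the shaft is at u≈304. I'll take profiles for the remaining offset.

```bash
python3 - <<'E'
from h import *
c=camera("wrist");K=c["intrinsics"];E=c["hand_eye"];g=cv2.cvtColor(c["color"],cv2.COLOR_BGR2GRAY)
print("col 259, v188-212",g[188:212,259].tolist())
for r in(198,200,202,204,206,207,208): print(r,g[r,244:276].tolist())
for n,p,z in(("hole far",(308,308),.060),("hole L",(247,365),.060),("hole R",(370,365),.060),("tip far",(304,362),.0475),("collar far",(304,408),.0075),("shaftL",(262,400),.03),("shaftR",(346,400),.03),("collarL",(185,466),.0075),("collarR",(425,466),.0075)):
    print(n,(cast(K,E,np.array(p)/6+[208,140],z)[0]*1e3).round(1))
E
```

```text
col 259, v188-212 [131, 118, 106, 102, 91, 84, 82, 82, 83, 84, 83, 84, 88, 92, 90, 87, 87, 87, 86, 90, 100, 112, 116, 113]
198 [222, 217, 209, 198, 177, 141, 111, 100, 96, 90, 86, 83, 83, 84, 83, 83, 83, 84, 84, 84, 89, 94, 108, 135, 162, 188, 213, 226, 228, 229, 229, 229]
200 [221, 213, 204, 193, 170, 135, 109, 104, 102, 99, 97, 94, 92, 89, 87, 88, 90, 91, 95, 97, 100, 101, 107, 126, 152, 176, 203, 223, 229, 229, 229, 229]
202 [221, 214, 205, 192, 173, 143, 115, 105, 101, 97, 93, 89, 88, 88, 89, 90, 93, 95, 98, 99, 99, 97, 101, 120, 147, 174, 202, 222, 228, 229, 229, 229]
204 [222, 219, 210, 197, 182, 161, 132, 106, 89, 80, 77, 79, 81, 84, 86, 87, 88, 90, 90, 91, 90, 92, 106, 131, 156, 186, 213, 227, 229, 229, 229, 230]
206 [222, 223, 219, 208, 189, 168, 141, 104, 79, 74, 77, 80, 81, 84, 85, 86, 87, 89, 89, 89, 91, 98, 119, 147, 178, 207, 225, 229, 230, 230, 229, 229]
207 [222, 222, 220, 206, 183, 160, 132, 101, 81, 78, 82, 84, 86, 88, 90, 90, 92, 92, 92, 90, 90, 99, 118, 149, 182, 209, 224, 229, 230, 230, 229, 229]
208 [220, 218, 209, 189, 159, 133, 113, 95, 85, 85, 89, 92, 95, 98, 101, 100, 101, 97, 96, 94, 94, 96, 110, 132, 163, 191, 213, 226, 229, 229, 230, 230]
hole far [ 8.5  1.8 60. ]
hole L [ 0.8 -6.1 60. ]
hole R [ 0.8  9.8 60. ]
tip far [ 5.2  1.2 47.5]
collar far [13.4  1.2  7.5]
shaftL [ 6.4 -3.5 30. ]
shaftR [ 6.4  5.9 30. ]
collarL [  7.2 -10.8   7.5]
collarR [ 7.2 13.3  7.5]
```

Call:
send_rows(deltas=[[0,[0.0012,0.0003,0],0],[0,[0,0,0.006],0],[0,[0,0,0.006],0],[0,[0,0,0.005],0],[0,[0,0,0],0]])

```text
t: 19.12
ee_pos: [0.5758, 0.1697, 0.0944]
eef_rot: [-0.395, -3.115, 0.001]
force: [0.4, -0.4, -1.1]
opening: 0.02
grasp_force: 30.0
```

```bash
python3 - <<'E'
from h import *
o=telemetry.get_obs();print(o["ee_pos"],jig(o["ee_pos"]),np.round(o["force"],1),np.round(o["wrist_torque"],2),o["opening"])
E
```

```text
[0.57583613 0.16965294 0.09440444] [58.7 -0.4 94.4] [ 0.4 -0.4 -1.1] [ 0.02 -0.01 -0.  ] 0.019960447855817545
```

Call:
send_rows(deltas=[[0,[0,0,0.004],0],[0,[0,0,0.004],0],[0,[0,0,0],0]])

```text
t: 19.5
ee_pos: [0.5761, 0.1697, 0.0868]
eef_rot: [-0.395, -3.116, 0.0]
force: [0.4, 0.6, -0.4]
opening: 0.0199
grasp_force: 30.0
```

Call:
send_rows(deltas=[[0,[0,0,0.004],0],[0,[0,0,0.004],0],[0,[0,0,0],0]])

```text
t: 19.88
ee_pos: [0.576, 0.1697, 0.0787]
eef_rot: [-0.395, -3.116, 0.001]
force: [0.4, 0.2, -0.6]
opening: 0.0197
grasp_force: 30.0
```

Call:
send_rows(deltas=[[0,[0,0,0.004],0],[0,[0,0,0.004],0],[0,[0,0,0.004],0],[0,[0,0,0],0]])

```text
t: 20.38
ee_pos: [0.576, 0.1697, 0.0667]
eef_rot: [-0.395, -3.116, 0.001]
force: [-0.5, -0.4, -0.6]
opening: 0.0198
grasp_force: 30.0
```

Call:
send_rows(deltas=[[0,[0,0,0.004],0],[0,[0,0,0.003],0],[0,[0,0,0],0]])

```text
t: 20.75
ee_pos: [0.5764, 0.1698, 0.06]
eef_rot: [-0.395, -3.117, 0.0]
force: [0.3, 0.2, -0.8]
opening: 0.0196
grasp_force: 30.0
```

Call:
send_rows(deltas=[[0,[0,0,0.003],0],[0,[0,0,0.002],0],[0,[0,0,0],0],[0,[0,0,0],0]])

```text
t: 21.25
ee_pos: [0.5767, 0.1699, 0.0553]
eef_rot: [0.395, 3.116, 0.0]
force: [-0.5, 1.9, 2.8]
opening: 0.0201
grasp_force: 30.0
```

Call:
send_rows(deltas=[[0,[0,0,0.001],0],[0,[0,0,0.001],0],[0,[0,0,0.001],0],[0,[0,0,0],0],[0,[0,0,0],0]])

```text
t: 21.88
ee_pos: [0.5768, 0.17, 0.0534]
eef_rot: [0.395, 3.116, 0.001]
force: [-2.1, 1.6, 12.4]
opening: 0.0201
grasp_force: 30.0
```

Call:
send_rows(deltas=[[0,[0,0,0.001],0],[0,[0,0,0.001],0],[0,[0,0,0],0],[0,[0,0,0],0]])

```text
t: 22.38
ee_pos: [0.5769, 0.17, 0.0532]
eef_rot: [0.394, 3.115, 0.001]
force: [-7.2, 1.1, 28.5]
opening: 0.0198
grasp_force: 30.0
```

Call:
send_rows(deltas=[[0,[0,0,0],0],[0,[0,0,0],0],[0,[0,0,0],0],[0,[0,0,0],0]])

```text
t: 22.88
ee_pos: [0.5769, 0.17, 0.0531]
eef_rot: [0.394, 3.115, 0.001]
force: [-5.9, 0.5, 28.1]
opening: 0.0197
grasp_force: 30.0
```

```bash
python3 - <<'E'
from h import *
from cell import workorder
o=telemetry.get_obs();print(o["ee_pos"],jig(o["ee_pos"]),np.round(o["force"],1),np.round(o["wrist_torque"],2),o["opening"])
f=np.linalg.norm(o["force"])
if o["ee_pos"][2]<.0545 and 15<f<38: print(workorder.close_job())
E
```

```text
[0.57685321 0.17002669 0.05314897] [59.4 -1.2 53.1] [-5.9  0.5 28.1] [ 0.22  1.28 -0.04] 0.019724457897407694
the job is handed in; nothing more can be done
None
```

Job handed in at about 23 s: the amber board is in the bed, the lid is shut and the pin is home, held down at about 28 N. The shut state rests on the tool height (53 mm, expected 53.5) and the hard stop, not a final picture, because I had already viewed 11 pictures against the limit of 10.

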